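# Seat the keyed shaft in the pulley hub and hold it home

### The job

Take the shaft that has a key (not the plain one) out of the stand, put its nose into the bore of the pulley and turn it under light pressure until the key slips into the keyway, then keep pushing until its collar sits fully home on the hub. A spring in the bore pushes the shaft back out, so finish while still gripping the shaft and pressing it down home, as if a colleague were about to tighten the set screw. Leave the plain shaft and the other things lying around alone.

Things in the scene. Friction and masses are not known exactly. Their poses are not given: they have to be found in the camera images.
- keyed_shaft: Steel shaft upright in the stand, 90 mm long, 0.2 kg. Origin: centre of its lower end; z up along it. Round, 20 mm wide up to z 40 mm, with a key 6 mm wide on its -x side at z 18-36, reaching 14 mm from the axis; collar 32 mm wide at z 40-46; dark head at z 46-90, 30 mm along x, 24 mm across the flats along y (grip there). At the start the key points to the robot (world -x) within 45 degrees.
- collar (a point): Centre of the underside of the keyed shaft's collar, 40 mm above its lower end; this face meets the top of the hub when the shaft is home. On its way down the key may bind on the keyway's flank; a small turn of 2 to 5 degrees to and fro frees it.
- plain_shaft: The other shaft in the stand: same size and shape but without the key. Must stay in the stand.
- stand: Fixed grey block 50 x 150 x 24 mm (x, y, z), origin at the centre of its underside. Two blind holes, 22 mm wide, 17 mm deep, at y = +45 and -45 mm; each shaft stands in one, its lower end 7 mm above the origin. Which shaft is in which hole varies.
- pedestal: Fixed bearing pedestal: grey base plate 120 x 100 x 12 mm (x, y, z), origin at the centre of its underside. On it a column and a toothed pulley 76 mm wide, 42 to 62 mm up, whose hub (39 mm wide) has its flat top 68 mm up. The pulley is stiff (0.3 N m to turn) and its angle is not reported: the keyway lies anywhere within 30 degrees either side of the pedestal's own -x direction.
- hub_mouth (a point): Centre of the hub's bore at its top face, turned like the pedestal. Upright round bore 21.6 mm wide, 46 mm long, with one keyway 8 mm wide, reaching 15 mm from the axis, over its whole length. With the key out of line the shaft stops 18 mm deep, the key standing on the hub's top; in line (within about 5 degrees) it goes on to 40 mm, where the collar meets the hub.
- pad_rest (a point): On the bore's axis, 32 mm below the hub's top: where the sprung ejector pad in the bore begins to push the shaft's end back, with about 2 N, rising to about 6 N when the shaft is home.
- hex_key: Hexagon key 25 x 73 x 5 mm lying on the worktop, to be left alone.
- spanner: Combination spanner 31 x 152 x 6 mm lying on the worktop, to be left alone.
- tape_roll: Roll of brown tape, 96 mm in diameter, 24 mm high, lying flat, to be left alone.
Mind the look-alikes: they are no part of the job. Leave any purple look-alike of the keyed_shaft alone.

How it is judged:
By the outcome, as a careful person would: the job done as asked, in the order asked, and still so for the second after the job is handed in, while the arm keeps its last pose, push and grip.
It also fails if it takes over 58 s, if anything falls off the work surface, if the arm or the gripper's body presses on something with over 40 N, if the wrist force passes 120 N, or if a joint passes its speed limit or range.

### The arm

A 7-joint arm with a two-finger parallel gripper is mounted at the origin on a cart in front of the work surface, level with it; the furniture and walls round the work are solid. World frame = base frame: x ahead of the robot, y to its left, z up, the work surface at z = 0. Lengths are in mm, angles in rad, forces in N, time in s.
With the tool pointing down it reaches from about 400 to 875 mm from the base axis. Payload 6.5 kg.
Tool frame: the origin (TCP) lies at the very end of the fingers, on their centre line; the grasp point (between the pads) lies 19 mm behind it; z points along the fingers, y is the direction in which the jaws open and shut (so a half turn about z gives the same grasp; the last joint's range is limited). The gripper opens to 88 mm and grips with 3 to 60 N. Pads are 18 mm wide; open, the fingers measure 123 mm over their backs; the gripper's body (75 mm by 187 mm) begins 45 mm behind the grasp point.
Start: joints at [1.104, 0.536, -0.004, 1.538, 0.003, 1.067, -0.071], TCP at [253.596, -598.481, 238.716] pointing down, gripper open.
Joint ranges: [-2.7, 2.7], [-0.37, 2.16], [-1.27, 1.26], [0.24, 2.4], [-1.31, 4.45], [0.19, 1.91], [-2.76, 2.76]. Speed limits (rad/s): [2.39, 2.39, 3.14, 3.14, 3.14, 3.14, 3.14].

### API

Orientations are given as a 3x3 rotation matrix whose columns are the frame's x, y, z axes.
In Python, from plant import sense, get_image, get_calibration, close_job, silhouettes, pinpoint gives the robot as it stands.
- The arm moves only by the tool arm_command, never from a script. Its argument "series" is a list of rows, each a list of 5 numbers: the shift along the tool's x, y, z in m, then the turn about the tool's z in degrees, then the finger opening in m, from 0 to 0.0881. In form: [[x, y, z, yaw, jaw], ...]. A call has 1 to 8 rows; each row is the pose to reach, as a shift and turn from the pose commanded when the call began, along the tool's axes at that moment; what a row does not reach only later rows make up. A row lasts 1/12 s, in which the tool goes at most 41.7 mm and 7.16 degrees, less where a joint would pass 70% of its speed; a pose out of reach is approached as far as the arm can. A call with a gripper value outside its range is refused whole. The fingers move at their own pace and stop on an object; "newtons" is the grip in N (left out, the last holds). Time passes only in rows, so rows that repeat a pose let the fingers close. It gives the time, the measured TCP pose, the force and the opening at its end, in the units of the state.
- sense(): the state, without advancing time (a new reading comes with each control period).
- get_image(name): name is "scene" or "side" or "wrist"; returns (picture, depth): 400x640x3 uint8, red, green, blue; 400x640 float32, mm along the optical axis (not along the pixel's ray), 0 where there is no reading.
- get_calibration(name): a dict with "intrinsics" (3x3 intrinsics, pixels), "view" (4x4, takes a point from world to camera coordinates). Camera axes: x right, y down, z forward; pixel columns grow to the right and rows downward; lengths in mm; the calibration is good to about 2 mm. A picture is of the moment at which its call begins: read the wrist's pose just before it. get_calibration takes no time and is no camera call; for the wrist camera it gives the pose at the moment of the call.
- close_job(): hands the job in, once; it reports no verdict.
Trained networks look in the newest picture that a camera, given by its name, has taken for a name from the list of things; names that differ only in an ending like _2 or _b are one class to them, and where a whole thing is asked for, a point or a joint stands for the part that bears it (a point fixed in the world has none). Each returns a list of dicts, best first, with "conf" (0 to 1); they miss things now and then, are a little off and sometimes report something else, mostly with a low value. They report only what shows in the picture. A call takes as long as a camera call. They do not tell look-alikes from the thing itself.
- silhouettes(query, camera): "mask" (400x640 bool, what is visible of it).
- pinpoint(query, camera): "location" ([x, y, z] in mm, in the coordinates of the camera as it stood for that picture, good to about 4 mm: a listed point, or the origin of a listed thing).
The state is a dict: "time": time; "joint_pos": joint angles; "joint_velocities": joint speeds; "joint_torque": joint torques, N m; "position": TCP position; "tool_rot": TCP orientation; "contact_force": force on the tool from outside, world axes, zero at the start; "ft_torque": the same for the moment, N m; "opening": finger opening in mm.
Only numpy, scipy, OpenCV 4.12 (cv2) and the standard library are available. Lean on these libraries where they do the work, as an engineer would, in place of code of your own. Each camera call takes 0.05 s, during which the arm holds its last target.

## Working session

There is one attempt and no reset: what is moved stays moved. The work goes in short steps, Python scripts to look and compute and a tool call to move; the robot and the scene stay as the last step left them, time stands still between calls to the robot, and variables do not carry over. Pictures are saved under pics/ and viewed, and the job is handed in when it is done.

Besides the shell and the picture viewer there is one more tool, called after "Call:" as a command line: name --pt "numbers of a row" for each row, then --argument value for the rest. arm_command: Moves the arm, as the interface text tells. Its arguments: {"type":"object","properties":{"series":{"type":"array","items":{"type":"array","items":{"type":"number"}}},"newtons":{"type":"number"}},"required":["series"]}

```bash
mkdir -p pics; ls
cat > h.py <<'E'
import numpy as np, cv2
from plant import *
def save(n,im): cv2.imwrite('pics/'+n+'.png',im[:,:,::-1])
def w2c(cal,p):
    v=np.array(cal['view']);return v[:3,:3]@np.array(p)+v[:3,3]
def c2w(cal,p):
    v=np.array(cal['view']);return v[:3,:3].T@(np.array(p)-v[:3,3])
def proj(cal,p):
    q=np.array(cal['intrinsics'])@w2c(cal,p);return q[:2]/q[2]
def cloud(cal,d):
    K=np.array(cal['intrinsics']);v,u=np.mgrid[0:d.shape[0],0:d.shape[1]]
    P=np.stack([(u-K[0,2])/K[0,0]*d,(v-K[1,2])/K[1,1]*d,d],-1)
    V=np.array(cal['view']);return (P-V[:3,3])@V[:3,:3]
E
python3 - <<'E'
from h import *
s=sense();print(s['time'],s['position'],s['tool_rot'],s['opening'],s['contact_force'])
for n in ['scene','side']:
    im,d=get_image(n);save(n+'0',im);c=get_calibration(n);print(n,c['view'])
    for q in ['keyed_shaft','plain_shaft','stand','pedestal','hub_mouth','collar']:
        for r in pinpoint(q,n)[:3]: print(q,round(r['conf'],2),c2w(c,r['location']).round(1))
print(sense()['time'])
E
```

```text
pics
0.0 [ 253.34857553 -597.96576118  237.87800308] [[ 9.20714028e-01  3.90237232e-01 -7.62469457e-04]
 [ 3.90237953e-01 -9.20712900e-01  1.44759819e-03]
 [-1.37108753e-04 -1.63036848e-03 -9.99998662e-01]] 88.31896821135717 [-0.1581213   0.70580236  1.1648239 ]
scene [[-6.44824496e-01 -7.64328340e-01 -1.88623597e-03  3.76456324e+02]
 [-5.38931587e-01  4.56416032e-01 -7.07981038e-01  3.79502965e+02]
 [ 5.41990880e-01 -4.55506964e-01 -7.06228923e-01  1.06189157e+03]
 [ 0.00000000e+00  0.00000000e+00  0.00000000e+00  1.00000000e+00]]
keyed_shaft 0.76 [521.7 360.3  -0.7]
keyed_shaft 0.72 [504.6 276.3   4.1]
keyed_shaft 0.2 [510.6 187.3   8.6]
plain_shaft 0.6 [511.2 187.1   8.7]
stand 0.74 [ 5.083e+02  2.349e+02 -2.000e-01]
pedestal 0.68 [ 5.488e+02 -2.377e+02  3.000e-01]
hub_mouth 0.9 [ 546.1 -233.3   68.7]
collar 0.71 [ 550.2 -235.5   68.1]
collar 0.62 [508.7 281.2  45.2]
collar 0.58 [517.8 361.1  39.5]
side [[-8.22683527e-01 -5.68423636e-01 -9.29426338e-03  4.59285956e+02]
 [-2.44322096e-01  3.68276524e-01 -8.97039082e-01  1.84179293e+02]
 [ 5.13321076e-01 -7.35708483e-01 -4.41853484e-01  9.61132967e+02]
 [ 0.00000000e+00  0.00000000e+00  0.00000000e+00  1.00000000e+00]]
keyed_shaft 0.75 [ 5.230e+02  3.631e+02 -3.000e-01]
keyed_shaft 0.53 [505.3 279.7   9.5]
keyed_shaft 0.53 [715.2 257.7   2.5]
plain_shaft 0.5 [512.1 192.    5.2]
stand 0.98 [516.3 235.9  -2.1]
stand 0.74 [509.1 276.5  48.5]
pedestal 0.97 [ 5.559e+02 -2.306e+02  5.000e-01]
hub_mouth 0.72 [ 553.7 -235.1   68.8]
collar 0.73 [507.6 277.3  48.6]
collar 0.56 [515.7 360.1  41.9]
0.7
```

View pics/scene0.png

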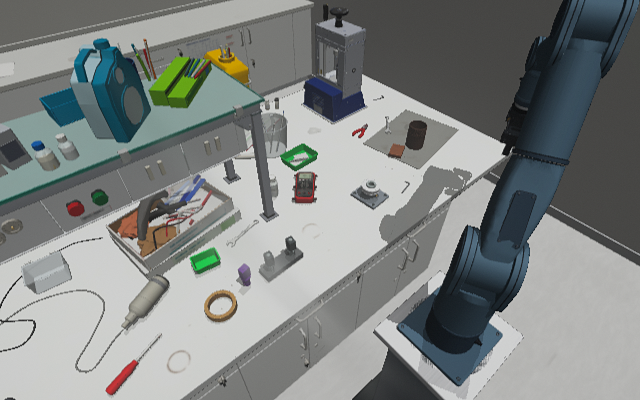

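View pics/side0.png

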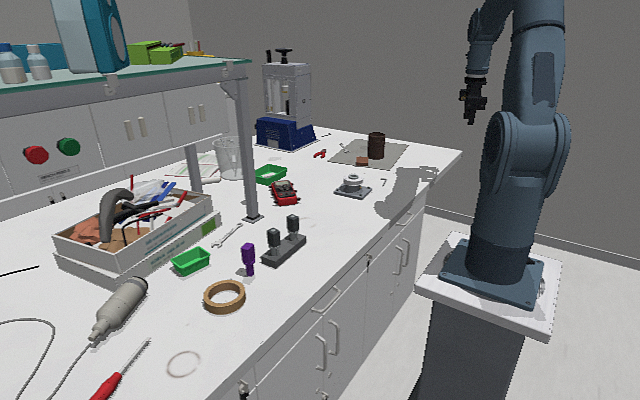

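Run:
```python
from h import *
a=[]
for n,(x,y) in [('scene',(280,258)),('side',(280,245)),('scene',(370,190)),('side',(350,185))]:
    im,d=get_image(n)
    c=im[y-35:y+35,x-45:x+45]; a.append(cv2.resize(c,(390,300),interpolation=cv2.INTER_CUBIC))
    cal=get_calibration(n); P=cloud(cal,d)
    if n=='side':
      for px in [(250,215),(253,150),(235,80),(215,70)]: print(px,P[px[1],px[0]].round())
      # depth-based: head tops
      m=(P[...,2]>70)&(P[...,2]<115)&(abs(P[...,0]-510)<40)&(abs(P[...,1]-235)<75)
      Q=P[m]; print(len(Q))
      for s in (Q[:,1]>235,Q[:,1]<235): print(Q[s].min(0).round(),Q[s].max(0).round(),Q[s].mean(0).round())
save('z0',np.vstack([np.hstack(a[:2]),np.hstack(a[2:])]))
w,d=get_image('wrist');save('w0',w)
```

```text
(250, 215) [723. 151.  20.]
(253, 150) [1241. -407.   -2.]
(235, 80) [725. 153. 449.]
(215, 70) [715. 228. 483.]
304
[490. 269.  70.] [522. 295.  99.] [503. 285.  88.]
[495. 178.  70.] [528. 205.  98.] [508. 195.  87.]
(250, 215) [723. 150.  20.]
(253, 150) [1237. -402.   -0.]
(235, 80) [727. 151. 448.]
(215, 70) [714. 229. 483.]
307
[490. 268.  70.] [522. 294.  99.] [502. 285.  87.]
[496. 179.  70.] [528. 204.  99.] [508. 195.  87.]
```

View pics/z0.png

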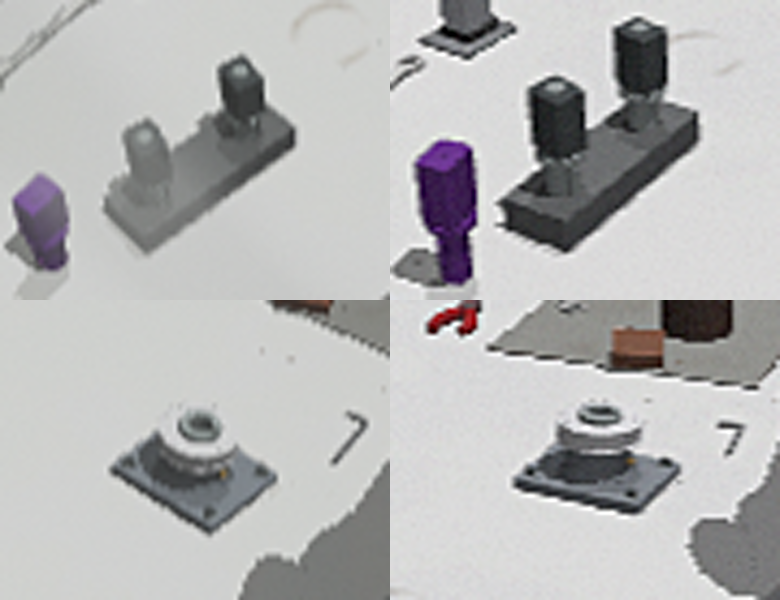

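View pics/w0.png

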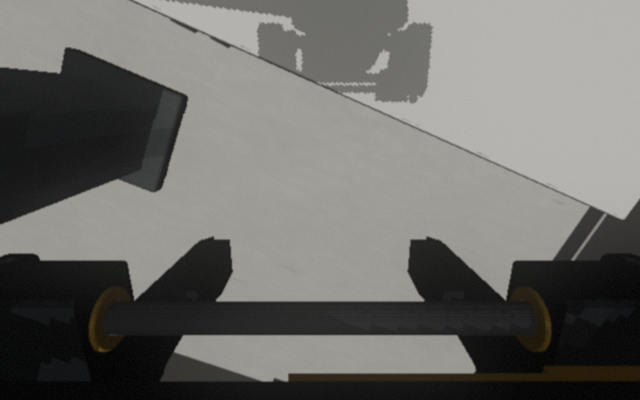

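```bash
cat >> h.py <<'E'
def goto(p,yawdeg=None,s=None):
    """tool-frame shift to world target p; yaw so tool x axis heading = yawdeg"""
    s=s or sense();R=np.array(s['tool_rot']);d=R.T@(np.array(p)-s['position'])
    h=np.degrees(np.arctan2(R[1,0],R[0,0]))
    t=None if yawdeg is None else -((yawdeg-h+180)%360-180)
    print('t',round(s['time'],2),'pos',np.round(s['position'],1),'head',round(h,1),'tilt',np.round(R[2,:2],4),'shift mm',d.round(1),'turn',t,'F',np.round(s['contact_force'],1),'T',np.round(s['ft_torque'],2),'op',round(s['opening'],1))
E
python3 - <<'E'
from h import *
s=sense();c=get_calibration('wrist');V=np.array(c['view']);R=np.array(s['tool_rot'])
print('campos in tool',R.T@(c2w(c,[0,0,0])-s['position']),'cam axes in tool (rows)',V[:3,:3]@R, c['intrinsics'])
goto([550,-235,200],0)
E
```

```text
campos in tool [  74.35690374   -0.38759164 -144.96750669] cam axes in tool (rows) [[-3.43667572e-04  9.99999938e-01 -7.29146378e-05]
 [-9.57684399e-01 -3.50111400e-04 -2.87820204e-01]
 [-2.87820211e-01 -2.90852595e-05  9.57684460e-01]] [[324.48806214   0.         319.71490593]
 [  0.         324.48806214 196.85112156]
 [  0.           0.           1.        ]]
t 0.95 pos [ 253.6 -598.5  238.7] head 23.0 tilt [-0.  0.] shift mm [ 414.7 -219.    38.7] turn 22.964865625600936 F [-0.3  0.4 -0.1] T [ 0.03 -0.04  0.05] op 88.3
```

Call:
arm_command --pt "0.035 -0.018 0.005 -7 0.04" --pt "0.07 -0.036 0.01 -14 0.04" --pt "0.104 -0.055 0.015 -21 0.04" --pt "0.138 -0.073 0.02 -28 0.04" --pt "0.173 -0.091 0.025 -35 0.04" --pt "0.207 -0.11 0.03 -42 0.04" --pt "0.242 -0.128 0.035 -49 0.04" --pt "0.276 -0.146 0.04 -56 0.04"

```text
time: 1.62
position: [451.8, -354.8, 198.8]
tool_rot: [[0.186, 0.983, 0.001], [0.983, -0.186, -0.0], [-0.0, 0.001, -1.0]]
contact_force: [1.0, -0.6, -0.7]
opening: 40.2
```

Run:
```python
from h import *
goto([550,-235,170],180);print(sense()['joint_pos'])
```

```text
t 1.62 pos [ 451.8 -354.8  198.8] head 79.3 tilt [-0.0004  0.0007] shift mm [136.   74.2  28.8] turn -100.69388498247747 F [ 1.  -0.6 -0.7] T [-0.05 -0.09  0.04] op 40.2
[ 0.81207293  0.47298773 -0.2964146   1.76671484  0.16744887  0.92575237
  0.25878687]
```

Call:
arm_command --pt "0.03 0.016 0.006 -7 0.04" --pt "0.06 0.033 0.013 -14 0.04" --pt "0.09 0.049 0.019 -21 0.04" --pt "0.12 0.065 0.025 -28 0.04" --pt "0.136 0.074 0.029 -35 0.04" --pt "0.136 0.074 0.029 -42 0.04" --pt "0.136 0.074 0.029 -49 0.04" --pt "0.136 0.074 0.029 -56 0.04"

```text
time: 2.28
position: [549.7, -236.6, 169.6]
tool_rot: [[-0.712, 0.703, -0.0], [0.703, 0.712, -0.0], [0.0, -0.0, -1.0]]
contact_force: [-0.2, -0.5, -0.5]
opening: 40.5
```

Call:
arm_command --pt "0 0 0 -7 0.04" --pt "0 0 0 -14 0.04" --pt "0 0 0 -21 0.04" --pt "0 0 0 -28 0.04" --pt "0 0 0 -35 0.04" --pt "0 0 0 -42 0.04" --pt "0 0 0 -45 0.04" --pt "0 0 0 -45 0.04"

```text
time: 2.95
position: [549.3, -237.3, 169.6]
tool_rot: [[-1.0, -0.001, -0.0], [-0.001, 1.0, 0.0], [0.0, 0.0, -1.0]]
contact_force: [-0.1, 0.6, 0.5]
opening: 39.9
```

Run:
```python
from h import *
goto([550,-235,170],180);print(sense()['joint_pos'])
w,d=get_image('wrist');save('w1',w);c=get_calibration('wrist')
for q in ['hub_mouth','pedestal']:
    for r in pinpoint(q,'wrist')[:2]: print(q,r['conf'],c2w(c,r['location']).round(1))
P=cloud(c,d);m=(abs(P[...,2]-68)<4)&(np.hypot(P[...,0]-550,P[...,1]+235)<30)
Q=P[m];print(len(Q),Q.mean(0),np.median(Q[:,2]))
save('w1z',cv2.resize(w[100:300,200:440],(720,600),interpolation=cv2.INTER_CUBIC))
```

```text
t 2.95 pos [ 549.3 -237.3  169.6] head -180.0 tilt [0.0001 0.0002] shift mm [-0.7  2.3 -0.4] turn 0.038575470314412996 F [-0.1  0.6  0.5] T [ 0.09 -0.17 -0.02] op 39.9
[ 0.83551443  0.63811313 -0.70995944  1.70656768  0.48588781  0.98095112
  1.51698487]
hub_mouth 0.82 [ 550.5 -233.4   66.8]
pedestal 0.58 [ 547.1 -233.    -1.6]
1171 [ 550.15785232 -234.21162781   66.76287769] 66.792839038122
```

View pics/w1.png

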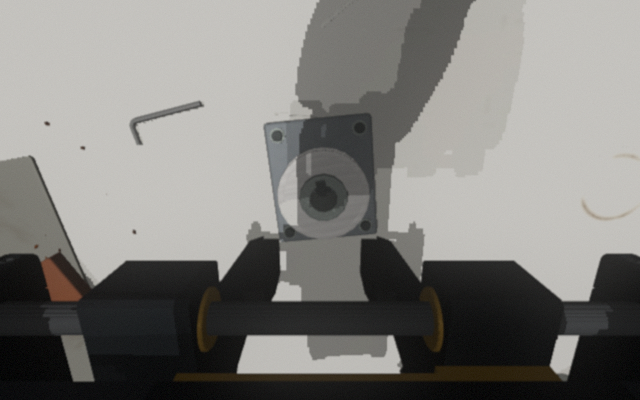

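View pics/w1z.png

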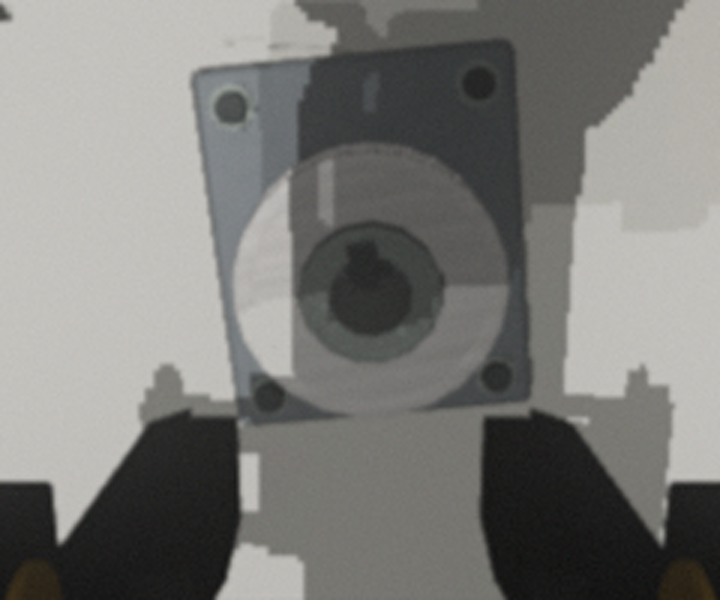

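```bash
cat >> h.py <<'E'
def topview(im,cal,cx,cy,z,half,n=600):
    # image up = world -x, right = +y
    pts=[[cx-half,cy-half,z],[cx-half,cy+half,z],[cx+half,cy+half,z],[cx+half,cy-half,z]]
    src=np.float32([proj(cal,p) for p in pts]);dst=np.float32([[0,0],[n,0],[n,n],[0,n]])
    return cv2.warpPerspective(im,cv2.getPerspectiveTransform(src,dst),(n,n),flags=cv2.INTER_CUBIC)
E
python3 - <<'E'
from h import *
w=cv2.imread('pics/w1.png')[:,:,::-1];c=get_calibration('wrist')
t=topview(w,c,550,-234,67,25)
t=np.clip(t.astype(float)*2,0,255).astype(np.uint8)
cv2.circle(t,(300,300),int(19.5*12),(255,0,0),1);cv2.circle(t,(300,300),int(10.8*12),(255,255,0),1)
save('t1',t)
E
```

```text
(no output)
```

View pics/t1.png

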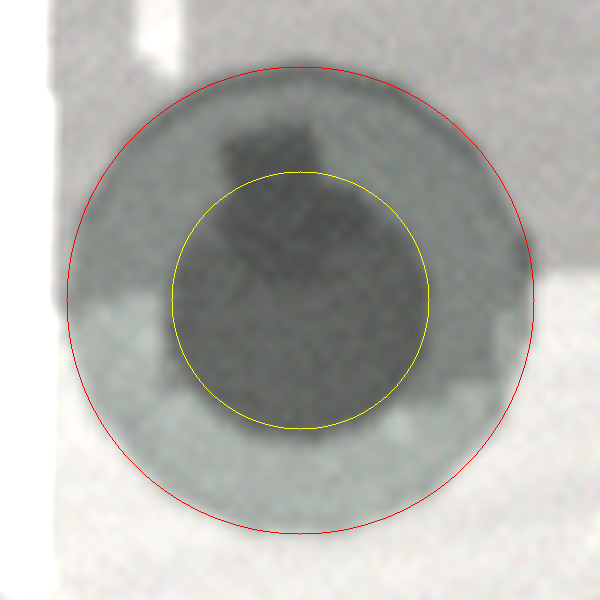

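Call:
arm_command --pt "0.01 0.04 0.002 0 0.04" --pt "0.02 0.08 0.004 0 0.04" --pt "0.03 0.12 0.006 0 0.04" --pt "0.04 0.16 0.008 0 0.04" --pt "0.05 0.2 0.01 0 0.04" --pt "0.06 0.24 0.015 0 0.04" --pt "0.07 0.28 0.02 0 0.04" --pt "0.08 0.32 0.025 0 0.04"

```text
time: 3.77
position: [469.1, 84.6, 144.9]
tool_rot: [[-1.0, 0.003, 0.001], [0.003, 1.0, -0.0], [-0.001, -0.0, -1.0]]
contact_force: [0.3, 0.9, 0.4]
opening: 40.3
```

Run:
```python
from h import *
goto([420,250,140],180);print(sense()['joint_pos'])
```

```text
t 3.77 pos [469.1  84.6 144.9] head 179.8 tilt [-0.001  -0.0003] shift mm [ 49.5 165.3   4.8] turn -0.15288118294884612 F [0.3 0.9 0.4] T [ 0.07 -0.22 -0.04] op 40.3
[ 0.34933184  0.50180934 -0.77220798  2.02957202  0.48842531  0.79875233
  0.85602682]
```

Call:
arm_command --pt "0.01 0.04 0.001 0 0.04" --pt "0.02 0.08 0.002 0 0.04" --pt "0.03 0.12 0.003 0 0.04" --pt "0.045 0.155 0.004 0 0.04" --pt "0.049 0.165 0.005 0 0.04" --pt "0.049 0.165 0.005 0 0.04"

```text
time: 4.27
position: [418.9, 251.9, 140.1]
tool_rot: [[-1.0, -0.005, 0.0], [-0.005, 1.0, 0.002], [-0.0, 0.002, -1.0]]
contact_force: [0.5, -0.2, 0.7]
opening: 40.2
```

Run:
```python
from h import *
goto([420,250,140],180)
w,d=get_image('wrist');save('w2',w);np.save('d2.npy',d);c=get_calibration('wrist');np.save('c2.npy',c['view'])
for q in ['keyed_shaft','plain_shaft','collar','stand']:
    for r in pinpoint(q,'wrist')[:2]: print(q,round(r['conf'],2),c2w(c,r['location']).round(1), proj(c,c2w(c,r['location'])).round())
```

```text
t 4.27 pos [418.9 251.9 140.1] head -179.7 tilt [-0.0001  0.0021] shift mm [-1.1 -1.9  0.1] turn 0.2735302120962615 F [ 0.5 -0.2  0.7] T [ 0.11 -0.13  0.01] op 40.2
keyed_shaft 0.62 [507.8 273.6   8.8] [345. 276.]
collar 0.89 [504.9 276.6  46.4] [352. 296.]
stand 0.91 [508.  227.9  -4.4] [298. 269.]
```

View pics/w2.png

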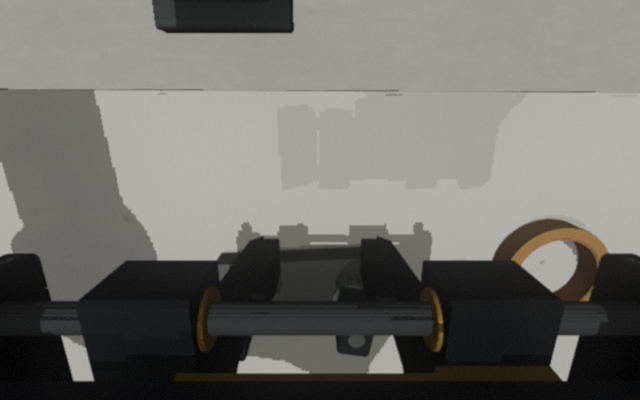

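Call:
arm_command --pt "-0.02 0.027 0 0 0.088" --pt "-0.025 0.027 0 0 0.088" --pt "-0.025 0.027 0 0 0.088" --pt "-0.025 0.027 0 0 0.088" --pt "-0.025 0.027 0 0 0.088"

```text
time: 4.93
position: [445.4, 273.6, 139.4]
tool_rot: [[-1.0, 0.002, -0.001], [0.002, 1.0, -0.001], [0.001, -0.001, -1.0]]
contact_force: [-0.4, -0.4, 0.7]
opening: 71.8
```

Run:
```python
from h import *
goto([420,250,140],180)
w,d=get_image('wrist');save('w3',w);np.save('d3.npy',d);c=get_calibration('wrist');np.save('c3.npy',c['view'])
for q in ['keyed_shaft','plain_shaft','collar','stand']:
    for r in pinpoint(q,'wrist')[:2]: print(q,round(r['conf'],2),c2w(c,r['location']).round(1), proj(c,c2w(c,r['location'])).round())
z=cv2.resize(w[200:320,240:400],(800,600),interpolation=cv2.INTER_CUBIC)
save('w3z',np.clip(z*2.5,0,255).astype(np.uint8))
```

```text
t 4.93 pos [445.4 273.6 139.4] head 179.9 tilt [ 0.0008 -0.0012] shift mm [ 25.4 -23.6  -0.5] turn -0.11155970985825547 F [-0.4 -0.4  0.7] T [ 0.08 -0.11  0.01] op 71.8
keyed_shaft 0.59 [509.2 278.2   5. ] [324. 252.]
plain_shaft 0.51 [506.8 279.6   8.5] [326. 251.]
collar 0.85 [505.  280.8  49.3] [328. 272.]
stand 0.94 [504.  231.8  -2.5] [276. 244.]
```

View pics/w3z.png

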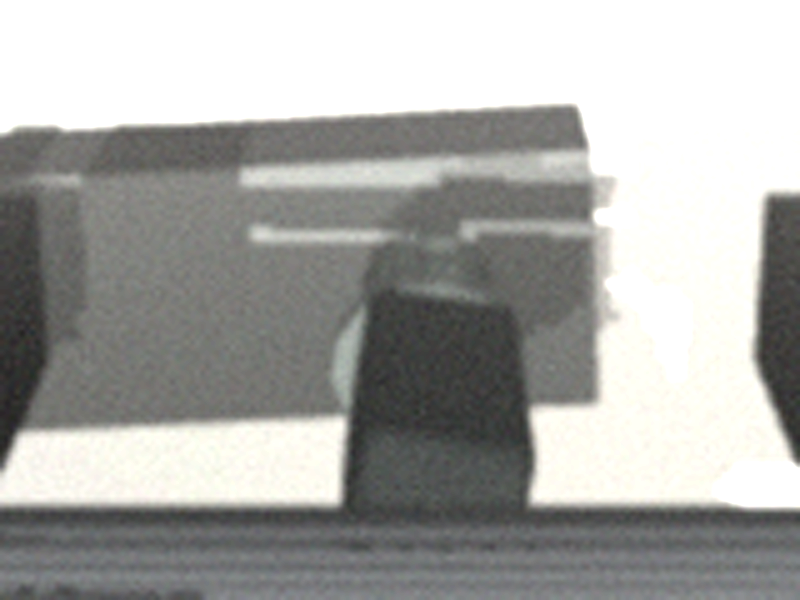

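Run:
```python
from h import *
w=cv2.imread('pics/w3.png')
z=w[225:275,290:350].astype(float)
z=cv2.resize(np.clip((z-25)*4,0,255).astype(np.uint8),(720,600),interpolation=cv2.INTER_CUBIC)
cv2.imwrite('pics/w3y.png',z)
```

```text
(no output)
```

View pics/w3y.png

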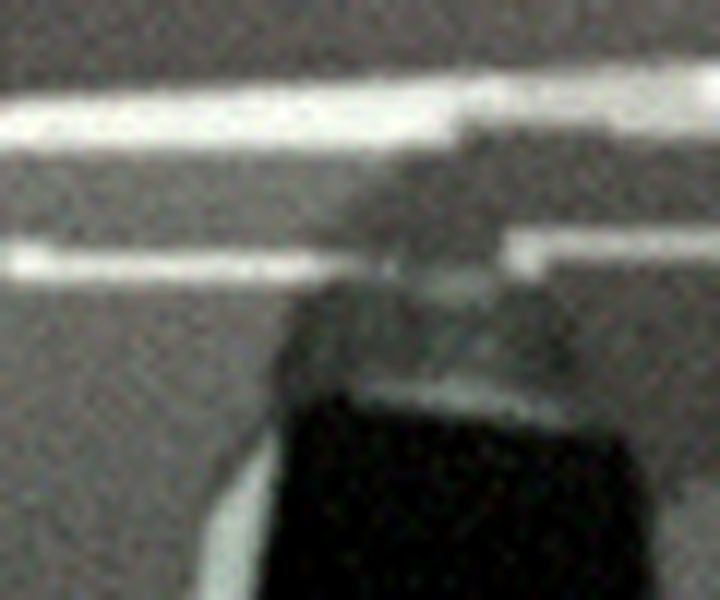

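Call:
arm_command --pt "0.004 0.005 0.025 0 0.088" --pt "0.004 0.005 0.025 0 0.088" --pt "0.004 0.005 0.025 0 0.088"

```text
time: 5.43
position: [440.7, 279.6, 114.2]
tool_rot: [[-1.0, -0.0, -0.002], [-0.0, 1.0, -0.001], [0.002, -0.001, -1.0]]
contact_force: [0.6, 0.2, -0.2]
opening: 88.1
```

```bash
cat > v.py <<'E'
from h import *
import sys
n=sys.argv[1]
goto([420,250,140],180)
w,d=get_image('wrist');save(n,w);np.save(n+'d.npy',d);c=get_calibration('wrist');np.save(n+'c.npy',c['view'])
y,x=int(sys.argv[3]),int(sys.argv[2])
z=w[y-30:y+30,x-36:x+36].astype(float)
save(n+'z',cv2.resize(np.clip((z-20)*3.5,0,255).astype(np.uint8),(720,600),interpolation=cv2.INTER_CUBIC))
E
python3 v.py w4 322 265
```

```text
t 5.43 pos [440.7 279.6 114.2] head -180.0 tilt [ 0.0022 -0.0014] shift mm [ 20.8 -29.6 -25.7] turn 0.027003474164530417 F [ 0.6  0.2 -0.2] T [ 0.01 -0.16  0.03] op 88.1
```

View pics/w4z.png

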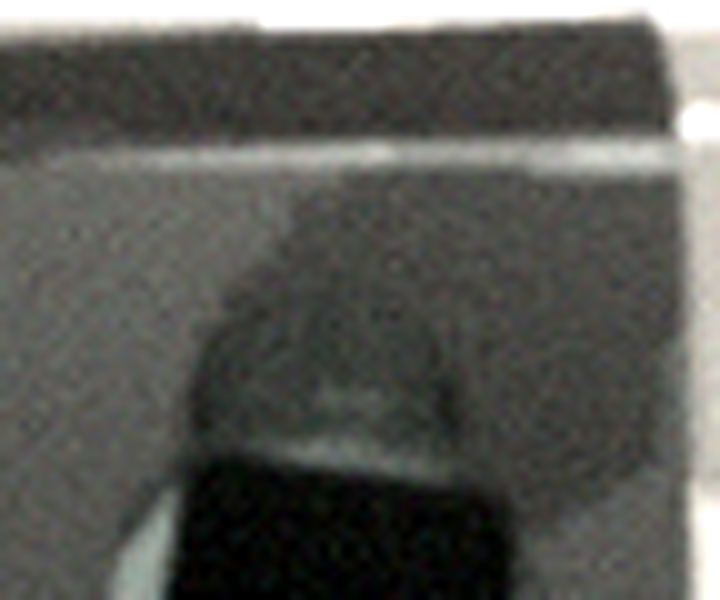

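Call:
arm_command --pt "0 -0.04 0 0 0.088" --pt "0 -0.08 0 0 0.088" --pt "0 -0.09 0 0 0.088" --pt "0 -0.09 0 0 0.088"

```text
time: 5.82
position: [442.4, 185.9, 115.1]
tool_rot: [[-1.0, 0.006, 0.0], [0.006, 1.0, -0.003], [-0.0, -0.003, -1.0]]
contact_force: [-0.5, -0.2, 0.1]
opening: 88.1
```

```bash
python3 v.py w5 322 265
```

```text
t 5.82 pos [442.4 185.9 115.1] head 179.7 tilt [-0.0002 -0.003 ] shift mm [ 22.7  63.9 -25.1] turn -0.3450570122235206 F [-0.5 -0.2  0.1] T [ 0.09 -0.13  0.03] op 88.1
```

View pics/w5z.png

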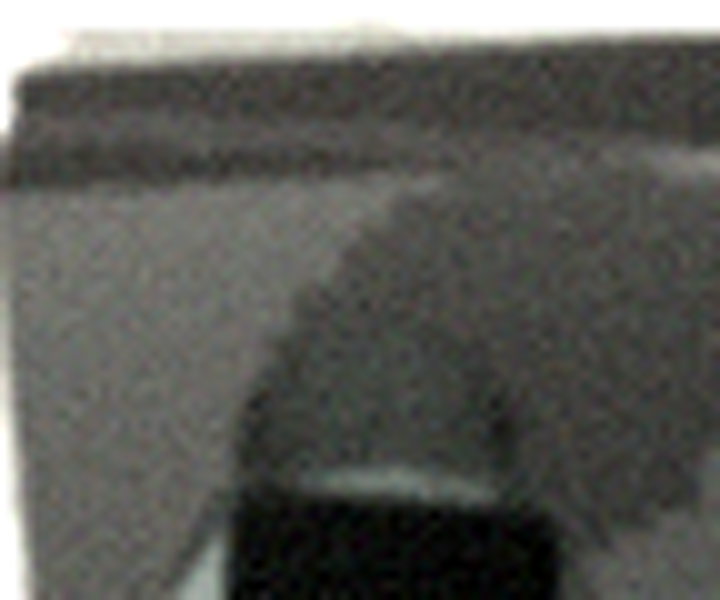

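Run:
```python
from h import *
K=get_calibration('wrist')['intrinsics']
for n,y0 in (('w4',280),('w5',190)):
    d=np.load(n+'d.npy');c=dict(intrinsics=K,view=np.load(n+'c.npy'));P=cloud(c,d)
    near=(abs(P[...,0]-507)<40)&(abs(P[...,1]-y0)<40)&(d>0)
    top=near&(P[...,2]>90);Q=P[top]
    print(n,len(Q),Q.mean(0).round(1),np.median(Q[:,2]).round(1))
    if len(Q)>5: print(cv2.minAreaRect(Q[:,:2].astype(np.float32)))
    m=near&(P[...,2]>18)&(P[...,2]<60);Q=P[m]
    ix=np.argwhere(m)
    print(ix.min(0),ix.max(0))
    f=lambda a:a
    for r in range(ix[:,0].min(),ix[:,0].max()+1,1):
        cols=range(300,346,2)
        print(r,' '.join('%3d'%P[r,cc,2] for cc in cols))
```

```text
w4 879 [510.7 277.9  96.6] 96.7
((511.06402587890625, 277.72357177734375), (23.994693756103516, 19.965858459472656), 80.54573059082031)
[245 270] [300 354]
245  14  14  14  15  15  16  15  16  16  16  17  17  16  16  17  18  17  18  18  18  18  18  18
246  16  16  16  18  17  17  17  18  18  18  18  19  18  18  20  19  21  19  19  20  20  20  20
247  18  18  18  19  19  19  20  20  20  19  20  21  21  21  21  21  22  22  21  22  22  23  23
248  19  19  21  20  21  20  23  22  21  22  22  23  21  22  23  22  23  24  23  23  23  22  24
249  22  22  22  23  23  23  23  23  24  23  22  24  23  25  24  24  24  23  23  22  23  22  22
250  23  24  23  23  23  24  23  23  23  24  23  23  24  23  23  24  23  23  24  24  23  24  23
251  24  23  23  22  24  23  23  23  22  23  23  22  23  25  23  24  23  24  23  22  22  23  24
252  23  23  23  24  23  22 259  24  23  23  23  24  23  23  24  24  24  24  23  22  22  24  23
253  24  23  23  23  22  23  22  24  23  24  23  24  25  23  23  23  23  24  23  24  23  24  24
254  23  22  22  23  24  24  23  22  23  24  23  23  22  24  23  23  23  23  24 
[... 9166 characters left out ...]
  65  65  64  64  63  52  48
294  24  22  51  54  65  68  68  68  67  68  66  67  67  66  66  67  67  65  66  66  63  52  50
295  23  23  52  52  66  68  68  69  69  69  68  68  67  68  68  67  67  68  67  68  66  51  52
296  23  23  51  51  67  71  70  69  70  70  70  69  69 260  69  69  69  68  69  67  66  63  51
297  22  23  52  51  69  72  71  71  71  70  70  71  71  71  70  71  70  69  69  70  68  65  52
298  22  24  52  52  69  71  72  73  71  71  72  72  72  72  72  71  71  70  70  70  70  66  52
299  23  23  51  51  71  73  75  73  73  74  73  73  72  73  72  73  72  71  72  72  71  69  52
300  23  22  52  52  73  74  75  74  74  74  75  74  74  74  73  73  73  74  71  72  71  71 260
```

Run:
```python
from h import *
K=get_calibration('wrist')['intrinsics']
n,y0='w4',280
d=np.load(n+'d.npy');c=dict(intrinsics=K,view=np.load(n+'c.npy'));P=cloud(c,d)
m=(abs(P[...,0]-505)<30)&(abs(P[...,1]-y0)<30)&(P[...,2]>58)&(P[...,2]<92);m[:,:295]=0
m=cv2.erode(m.astype(np.uint8),np.ones((3,3)))>0
Q=P[m];print(len(Q))
# RANSAC-ish iterative: x = a + b*y + c*z
A=np.c_[np.ones(len(Q)),Q[:,1]-280,Q[:,2]-75];k=np.ones(len(Q),bool)
for i in range(8):
    s=np.linalg.lstsq(A[k],Q[k,0],rcond=None)[0];r=Q[:,0]-A@s;k=abs(r)<1.5
print(s,k.sum(),r[k].std()); 
ang=np.degrees(np.arctan(-s[1]));print('normal -x rotated: dir=(-1,%.3f)'%s[1])
nrm=np.array([-1,s[1]]);nrm/=np.linalg.norm(nrm);print('heading of key dir',np.degrees(np.arctan2(nrm[1],nrm[0])))
F=Q[k];t=np.array([-nrm[1],nrm[0]]);u=F[:,:2]@t;print('face width',u.min(),u.max(),np.percentile(u,[1,99]))
uc=(np.percentile(u,1)+np.percentile(u,99))/2; o=(F[:,:2]@nrm).mean()
print('axis from face',(nrm*(o-15)+t*uc).round(1))
# shaft cylinder r10 points z 24..34 and collar r16 edge 47..51
from scipy.optimize import least_squares
m=(abs(P[...,0]-500)<25)&(abs(P[...,1]-y0)<20)&(P[...,2]>47)&(P[...,2]<51)
C=P[m];f=lambda p:np.hypot(C[:,0]-p[0],C[:,1]-p[1])-16
r=least_squares(f,[508,280],loss='soft_l1');print('collar',r.x,len(C),np.std(f(r.x)))
m=(abs(P[...,0]-500)<25)&(abs(P[...,1]-y0)<20)&(P[...,2]>26.5)&(P[...,2]<43)
S=P[m];rr=np.hypot(S[:,0]-r.x[0],S[:,1]-r.x[1]);kk=rr>12
print('key pts',kk.sum(),S[kk].mean(0),np.degrees(np.arctan2(*(S[kk].mean(0)[:2]-r.x)[::-1])),rr.min(),rr.max())
m=(abs(P[...,0]-508)<40)&(abs(P[...,1]-y0)<40)&(P[...,2]>94.5);T=P[m];print('top',np.median(T[:,2]),T[:,0].min())
goto([r.x[0],r.x[1],150],180)
```

```text
461
[ 4.91276326e+02  1.42340857e-01 -1.40058029e-02] 455 0.4287112870496433
normal -x rotated: dir=(-1,0.142)
heading of key dir 171.8988891070186
face width -357.8918448578814 -335.7373864038998 [-357.534787  -336.0818209]
axis from face [506.3 278.2]
collar [506.55368193 278.47669531] 99 0.2889343716582475
key pts 89 [492.61284663 280.64003538  35.64578208] 171.17919099116392 9.463832529849173 15.12625453388254
top 96.72580988658693 501.4192639816364
t 5.87 pos [442.5 188.7 115.5] head 179.8 tilt [-0.0011 -0.0004] shift mm [-63.8  90.  -34.5] turn -0.21896008997109107 F [ 0.6  0.3 -0.7] T [ 0.08 -0.13 -0.01] op 88.3
```

Call:
arm_command --pt "0 0.02 -0.03 4 0.05" --pt "-0.03 0.05 -0.035 8 0.05" --pt "-0.06 0.075 -0.035 8 0.05" --pt "-0.064 0.09 -0.035 8 0.05" --pt "-0.064 0.09 -0.035 8 0.05" --pt "-0.064 0.09 -0.035 8 0.05"

```text
time: 6.37
position: [504.9, 282.4, 150.1]
tool_rot: [[-0.991, 0.137, -0.0], [0.137, 0.991, 0.002], [0.001, 0.002, -1.0]]
contact_force: [-0.5, -0.3, -0.9]
opening: 51.1
```

Run:
```python
from h import *
goto([506.5,278.4,58],171.7)
```

```text
t 6.37 pos [504.9 282.4 150.1] head 172.1 tilt [0.0005 0.0016] shift mm [-2.2 -3.9 92.1] turn 0.4438723884478861 F [-0.5 -0.3 -0.9] T [ 0.03 -0.1  -0.02] op 51.1
```

Call:
arm_command --pt "0 0 0.02 0 0.05" --pt "0 0 0.04 0 0.05" --pt "0 0 0.04 0 0.05"

```text
time: 6.62
position: [503.1, 277.7, 106.7]
tool_rot: [[-0.99, 0.139, -0.005], [0.139, 0.99, -0.004], [0.004, -0.004, -1.0]]
contact_force: [-0.4, -0.8, -1.1]
opening: 50.2
```

Run:
```python
from h import *
goto([506.5,278.4,58],171.7)
```

```text
t 6.62 pos [503.1 277.7 106.7] head 172.0 tilt [ 0.0045 -0.0044] shift mm [-3.5  1.4 48.7] turn 0.2837363886542903 F [-0.4 -0.8 -1.1] T [-0.07 -0.08  0.01] op 50.2
```

Call:
arm_command --pt "-0.002 0 0.015 0.3 0.05" --pt "-0.002 0 0.03 0.3 0.05" --pt "-0.002 0 0.045 0.3 0.05" --pt "-0.002 0 0.05 0.3 0.05" --pt "-0.002 0 0.05 0.3 0.05" --pt "-0.002 0 0.05 0.3 0.05"

```text
time: 7.12
position: [507.5, 279.8, 59.5]
tool_rot: [[-0.989, 0.145, -0.001], [0.145, 0.989, -0.0], [0.001, -0.0, -1.0]]
contact_force: [-0.2, 0.7, 0.3]
opening: 49.8
```

Run:
```python
from h import *
goto([506.5,278.4,58],171.7)
```

```text
t 7.12 pos [507.5 279.8  59.5] head 171.7 tilt [ 0.0006 -0.0002] shift mm [ 0.8 -1.5  1.5] turn -0.022314562290745243 F [-0.2  0.7  0.3] T [ 0.08 -0.15  0.  ] op 49.8
```

Good. Close.

Call:
arm_command --pt "0.001 -0.001 0 0 0.02" --pt "0.001 -0.001 0 0 0.01" --pt "0.001 -0.001 0 0 0.01" --pt "0.001 -0.001 0 0 0.01" --pt "0.001 -0.001 0 0 0.01" --pt "0.001 -0.001 0 0 0.01" --newtons 50

```text
time: 7.62
position: [506.9, 279.0, 60.1]
tool_rot: [[-0.989, 0.145, 0.001], [0.145, 0.989, 0.0], [-0.001, 0.0, -1.0]]
contact_force: [0.4, -0.9, 2.3]
opening: 23.7
```

Run:
```python
from h import *
goto([506.5,278.4,58],171.7)
```

```text
t 7.62 pos [506.9 279.   60.1] head 171.7 tilt [-0.0006  0.0004] shift mm [ 0.3 -0.7  2.1] turn -0.0368320087495988 F [ 0.4 -0.9  2.3] T [ 0.07 -0.1   0.03] op 23.7
```

Call:
arm_command --pt "0 0 -0.008 0 0.01" --pt "0 0 -0.02 0 0.01" --pt "0 0 -0.035 0 0.01" --pt "0 0 -0.055 0 0.01" --pt "0 0 -0.075 0 0.01" --pt "0 0 -0.09 0 0.01" --pt "0 0 -0.105 0 0.01" --pt "0 0 -0.105 0 0.01"

```text
time: 8.28
position: [508.0, 280.2, 168.9]
tool_rot: [[-0.989, 0.145, 0.005], [0.145, 0.989, 0.003], [-0.005, 0.003, -1.0]]
contact_force: [0.9, 0.7, -2.1]
opening: 23.8
```

Run:
```python
from h import *
goto([550,-234,165],-168)
w,d=get_image('side');save('s2',w);w,d=get_image('wrist');save('w6',w)
```

```text
t 8.28 pos [508.  280.2 168.9] head 171.7 tilt [-0.0045  0.0034] shift mm [-116.  -502.7    2.7] turn -20.331352621598626 F [ 0.9  0.7 -2.1] T [ 0.08 -0.09 -0.  ] op 23.8
```

View pics/s2.png

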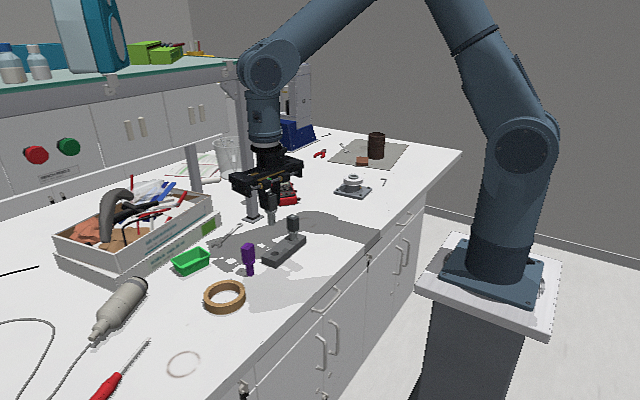

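View pics/w6.png

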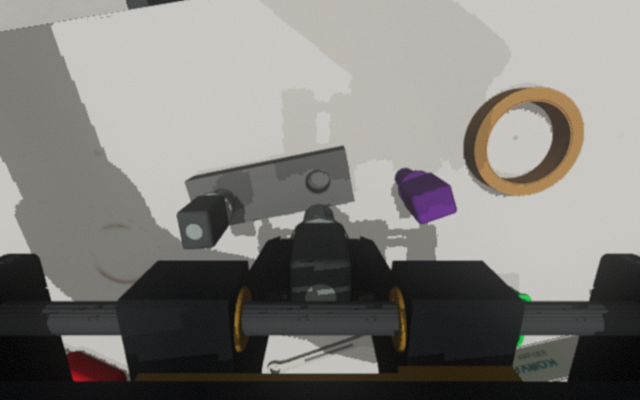

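Call:
arm_command --pt "-0.008 -0.025 -0.015 0 0.01" --pt "-0.017 -0.06 -0.025 -3 0.01" --pt "-0.025 -0.1 -0.025 -6 0.01" --pt "-0.034 -0.14 -0.025 -9 0.01" --pt "-0.043 -0.18 -0.025 -12 0.01" --pt "-0.052 -0.22 -0.025 -15 0.01" --pt "-0.061 -0.26 -0.025 -18 0.01" --pt "-0.07 -0.3 -0.025 -20 0.01"

```text
time: 9.05
position: [531.3, -30.3, 188.9]
tool_rot: [[-0.979, -0.205, -0.002], [-0.205, 0.979, -0.0], [0.002, 0.0, -1.0]]
contact_force: [1.1, -0.0, -2.1]
opening: 23.6
```

Run:
```python
from h import *
goto([550,-234,165],-168)
```

```text
t 9.05 pos [531.3 -30.3 188.9] head -168.2 tilt [0.0017 0.0003] shift mm [  23.4 -203.2   23.8] turn -0.17658941630566005 F [ 1.1 -0.  -2.1] T [ 0.08 -0.25 -0.  ] op 23.6
```

Call:
arm_command --pt "0.004 -0.04 0.005 0 0.01" --pt "0.008 -0.08 0.01 0 0.01" --pt "0.012 -0.12 0.015 0 0.01" --pt "0.016 -0.155 0.02 0 0.01" --pt "0.02 -0.185 0.024 0 0.01" --pt "0.023 -0.2 0.024 0 0.01" --pt "0.023 -0.201 0.024 0 0.01" --pt "0.023 -0.201 0.024 0 0.01"

```text
time: 9.72
position: [549.6, -229.9, 164.6]
tool_rot: [[-0.98, -0.2, -0.002], [-0.2, 0.98, 0.001], [0.001, 0.001, -1.0]]
contact_force: [-0.7, 0.5, -0.9]
opening: 23.4
```

Call:
arm_command --pt "0 0 0 0 0.01" --pt "0 0 0 0 0.01"

```text
time: 9.88
position: [550.6, -227.3, 165.7]
tool_rot: [[-0.979, -0.205, -0.0], [-0.205, 0.979, 0.001], [-0.0, 0.001, -1.0]]
contact_force: [0.1, 0.0, -2.0]
opening: 23.6
```

```bash
cat > e.py <<'E'
from h import *
goto([550,-234,165],-168)
E
python3 e.py; python3 v.py w7 322 250
```

```text
t 9.88 pos [ 550.6 -227.3  165.7] head -168.2 tilt [-0.     0.001] shift mm [ 1.9 -6.4  0.7] turn -0.16671484133263448 F [ 0.1  0.  -2. ] T [ 0.13 -0.12  0.  ] op 23.6
t 9.88 pos [ 550.6 -227.3  165.7] head -168.2 tilt [-0.     0.001] shift mm [ 29.9 493.9  26.2] turn 11.833285158667422 F [ 0.1  0.  -2. ] T [ 0.13 -0.12  0.  ] op 23.6
```

View pics/w7.png

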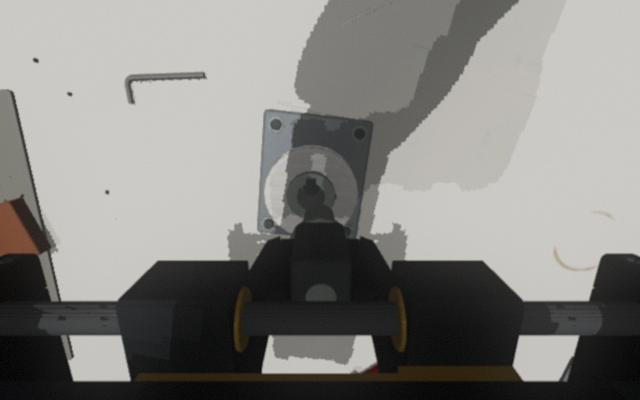

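```bash
cat > m.py <<'E'
from h import *
import sys
from scipy.optimize import least_squares
n=sys.argv[1]
s=sense();w,d=get_image('wrist');save(n,w);c=get_calibration('wrist');P=cloud(c,d)
R=np.array(s['tool_rot']);T=(P-s['position'])@R  # tool frame
zb=53
m=(abs(T[...,0])<30)&(abs(T[...,1])<22)&(T[...,2]>-5)&(T[...,2]<60)&(d>0)
for z0,z1,r in ((8.5,12,16),(15,33,10),(34,54,10)):
    k=m&(T[...,2]>z0)&(T[...,2]<z1);S=T[k]
    if len(S)<8: print('few',z0,len(S));continue
    f=lambda p:np.hypot(S[:,0]-p[0],S[:,1]-p[1])-r
    q=least_squares(f,[0,0],loss='soft_l1',f_scale=.5).x;print('cyl',z0,z1,len(S),q.round(2),np.std(f(q)).round(2))
# key pts
k=m&(T[...,2]>15)&(T[...,2]<33)&(np.hypot(T[...,0],T[...,1])>12);S=T[k]
if len(S): print('key',len(S),S.mean(0).round(1),S.min(0).round(1),S.max(0).round(1))
t=topview(w,c,550,-234,67,25)
save(n+'t',np.clip(t.astype(float)*2,0,255).astype(np.uint8))
# hub ring
h=(abs(P[...,2]-67)<2.2)&(np.hypot(P[...,0]-550,P[...,1]+234)<26)
H=P[h];print('hub z',np.median(H[:,2]),len(H))
E
python3 m.py w8
```

```text
cyl 8.5 12 127 [ 0.78 -0.38] 0.42
cyl 15 33 103 [5.35 0.05] 1.08
cyl 34 54 186 [ 1.06 -0.74] 0.95
key 93 [15.2 -0.5 25.2] [14.2 -3.3 17.5] [15.8  2.5 32.8]
hub z 66.8388000541218 934
```

View pics/w8t.png

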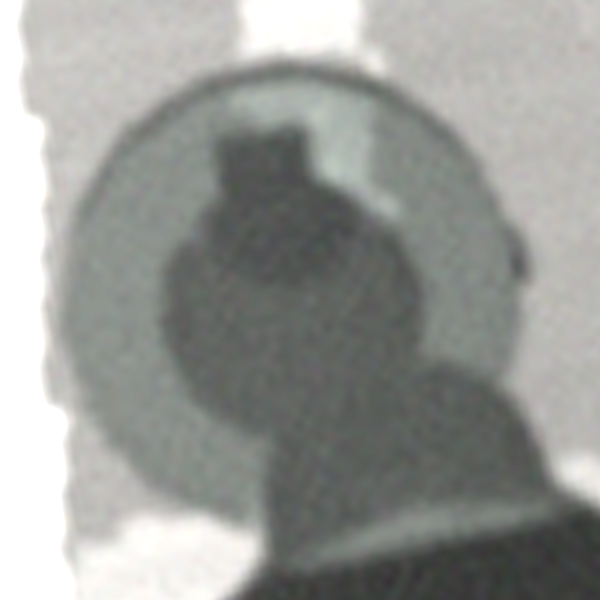

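Call:
arm_command --pt "0.001 -0.004 0.01 -0.4 0.01" --pt "0.001 -0.0065 0.02 -0.4 0.01" --pt "0.001 -0.0065 0.03 -0.4 0.01" --pt "0.001 -0.0065 0.035 -0.4 0.01" --pt "0.001 -0.0065 0.035 -0.4 0.01" --pt "0.001 -0.0065 0.035 -0.4 0.01" --pt "0.001 -0.0065 0.035 -0.4 0.01"

```text
time: 10.57
position: [551.1, -236.0, 130.9]
tool_rot: [[-0.978, -0.209, 0.0], [-0.209, 0.978, 0.0], [-0.0, 0.0, -1.0]]
contact_force: [0.4, 0.2, -0.6]
opening: 23.1
```

```bash
sed -i 's/550,-234,165/551,-233.9,110/;s/-168)/-167.8)/' e.py; python3 e.py;python3 m.py w9; python3 e.py
```

```text
t 10.57 pos [ 551.1 -236.   130.9] head -167.9 tilt [-0.0004  0.0001] shift mm [-0.4  2.1 20.9] turn -0.1231571330032466 F [ 0.4  0.2 -0.6] T [ 0.08 -0.13 -0.01] op 23.1
cyl 8.5 12 121 [ 0.71 -0.16] 0.46
cyl 15 33 106 [ 5.17 -0.42] 1.03
cyl 34 54 185 [ 0.93 -0.52] 0.98
key 96 [15.1 -0.2 25.4] [14.1 -3.  17.5] [15.7  2.7 32.8]
hub z 66.97005688335642 1009
t 10.62 pos [ 551.2 -236.1  131.1] head -167.9 tilt [-0.0007 -0.0002] shift mm [-0.3  2.1 21.1] turn -0.12190193281912798 F [-0.7 -0.7 -1.2] T [ 0.06 -0.12  0.01] op 23.8
```

View pics/w9t.png

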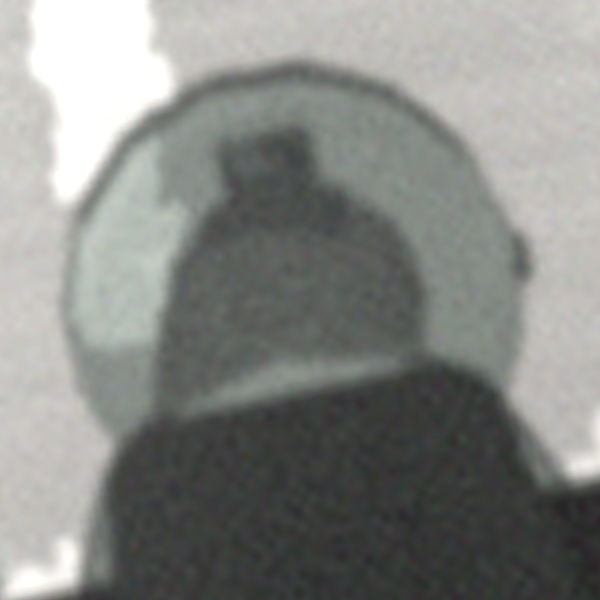

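Call:
arm_command --pt "-0.0003 0.0017 0 0 0.01" --pt "-0.0003 0.0017 0.003 0 0.01" --pt "-0.0003 0.0017 0.006 0 0.01" --pt "-0.0003 0.0017 0.008 0 0.01"

```text
time: 10.95
position: [550.6, -234.5, 122.4]
tool_rot: [[-0.978, -0.209, -0.0], [-0.209, 0.978, -0.0], [0.0, -0.0, -1.0]]
contact_force: [0.3, -0.5, -1.1]
opening: 23.8
```

```bash
python3 e.py
```

```text
t 10.95 pos [ 550.6 -234.5  122.4] head -167.9 tilt [ 0.0002 -0.    ] shift mm [-0.5  0.5 12.4] turn -0.13150752215727834 F [ 0.3 -0.5 -1.1] T [ 0.12 -0.09  0.01] op 23.8
```

Call:
arm_command --pt "-0.0003 0.0004 0.0015 0 0.01" --pt "-0.0003 0.0004 0.003 0 0.01" --pt "-0.0003 0.0004 0.0045 0 0.01" --pt "-0.0003 0.0004 0.006 0 0.01" --pt "-0.0003 0.0004 0.006 0 0.01"

```text
time: 11.37
position: [550.8, -234.0, 116.4]
tool_rot: [[-0.978, -0.209, -0.0], [-0.209, 0.978, 0.0], [0.0, 0.0, -1.0]]
contact_force: [0.4, -0.1, -2.0]
opening: 23.4
```

```bash
python3 e.py
```

```text
t 11.37 pos [ 550.8 -234.   116.4] head -167.9 tilt [0.0003 0.0002] shift mm [-0.2  0.   6.4] turn -0.1331681410017609 F [ 0.4 -0.1 -2. ] T [ 0.05 -0.18 -0.01] op 23.4
```

Call:
arm_command --pt "0 0 0.002 0 0.01" --pt "0 0 0.004 0 0.01" --pt "0 0 0.006 0 0.01" --pt "0 0 0.008 0 0.01" --pt "0 0 0.01 0 0.01" --pt "0 0 0.01 0 0.01"

```text
time: 11.87
position: [550.8, -234.0, 106.3]
tool_rot: [[-0.978, -0.209, -0.0], [-0.209, 0.978, 0.0], [0.0, 0.0, -1.0]]
contact_force: [-0.1, 0.1, -2.4]
opening: 23.6
```

```bash
python3 e.py
```

```text
t 11.87 pos [ 550.8 -234.   106.3] head -167.9 tilt [0.0002 0.0003] shift mm [-0.2  0.  -3.7] turn -0.12992939134670678 F [-0.1  0.1 -2.4] T [ 0.09 -0.26  0.02] op 23.6
```

Call:
arm_command --pt "0 0 0.0015 0 0.01" --pt "0 0 0.003 0 0.01" --pt "0 0 0.0045 0 0.01" --pt "0 0 0.006 0 0.01" --pt "0 0 0.0065 0 0.01"

```text
time: 12.28
position: [550.9, -233.9, 100.0]
tool_rot: [[-0.978, -0.209, -0.0], [-0.209, 0.978, 0.0], [0.0, 0.0, -1.0]]
contact_force: [0.0, 0.6, -0.9]
opening: 23.5
```

```bash
python3 e.py
```

```text
t 12.28 pos [ 550.9 -233.9  100. ] head -167.9 tilt [0.0001 0.0001] shift mm [ -0.1   0.  -10. ] turn -0.13096855267312435 F [ 0.   0.6 -0.9] T [ 0.08 -0.2   0.03] op 23.5
```

Call:
arm_command --pt "0 0 0.0015 0 0.01" --pt "0 0 0.003 0 0.01" --pt "0 0 0.0045 0 0.01" --pt "0 0 0.006 0 0.01" --pt "0 0 0.007 0 0.01"

```text
time: 12.7
position: [550.9, -234.0, 93.0]
tool_rot: [[-0.978, -0.209, -0.0], [-0.209, 0.978, 0.0], [0.0, 0.0, -1.0]]
contact_force: [0.6, 0.4, -1.8]
opening: 23.7
```

```bash
python3 e.py
```

```text
t 12.7 pos [ 550.9 -234.    93. ] head -167.9 tilt [0.0001 0.    ] shift mm [ -0.1   0.1 -17. ] turn -0.13287631879106243 F [ 0.6  0.4 -1.8] T [ 0.04 -0.19 -0.05] op 23.7
```

Call:
arm_command --pt "0 0 0.0015 0 0.01" --pt "0 0 0.003 0 0.01" --pt "0 0 0.0045 0 0.01" --pt "0 0 0.006 0 0.01" --pt "0 0 0.008 0 0.01"

```text
time: 13.12
position: [551.1, -234.0, 85.4]
tool_rot: [[-0.978, -0.209, 0.0], [-0.209, 0.978, -0.0], [-0.0, -0.0, -1.0]]
contact_force: [-1.7, -0.0, 1.6]
opening: 23.1
```

```bash
python3 e.py
```

```text
t 13.12 pos [ 551.1 -234.    85.4] head -167.9 tilt [-0.0002 -0.0002] shift mm [  0.1   0.1 -24.6] turn -0.13516832691786362 F [-1.7 -0.   1.6] T [ 0.08 -0.    0.01] op 23.1
```

Call:
arm_command --pt "0 0 0.001 0 0.01" --pt "0 0 0.002 0 0.01" --pt "0 0 0.003 0 0.01" --pt "0 0 0.004 0 0.01" --pt "0 0 0.005 0 0.01" --pt "0 0 0.005 0 0.01"

```text
time: 13.62
position: [551.2, -234.1, 81.1]
tool_rot: [[-0.978, -0.209, 0.0], [-0.209, 0.978, -0.001], [0.0, -0.001, -1.0]]
contact_force: [-4.1, 0.2, 11.0]
opening: 23.6
```

```bash
python3 e.py
```

```text
t 13.62 pos [ 551.2 -234.1   81.1] head -167.9 tilt [ 0.     -0.0007] shift mm [  0.1   0.2 -28.9] turn -0.13662205981589182 F [-4.1  0.2 11. ] T [ 0.31  0.67 -0.01] op 23.6
```

Call:
arm_command --pt "0 0 0.001 0 0.01" --pt "0 0 0.0015 2 0.01" --pt "0 0 0.0015 0 0.01" --pt "0 0 0.0015 -2 0.01" --pt "0 0 0.0015 0 0.01" --pt "0 0 0.0015 0 0.01"

```text
time: 14.12
position: [552.3, -234.2, 81.1]
tool_rot: [[-0.978, -0.208, 0.002], [-0.208, 0.978, -0.001], [-0.002, -0.002, -1.0]]
contact_force: [-4.6, 1.0, 20.4]
opening: 23.6
```

```bash
python3 e.py
python3 - <<'E'
from h import *
for n in ['side','scene','wrist']:
    im,d=get_image(n);save('f_'+n,im);c=get_calibration(n)
    for q in ['collar','hub_mouth']:
        for r in pinpoint(q,n)[:2]: print(n,q,round(r['conf'],2),c2w(c,r['location']).round(1))
    if n!='wrist':
        u,v=proj(c,[550,-234,75]).astype(int);save('fz_'+n,cv2.resize(im[v-35:v+35,u-42:u+42],(720,600),interpolation=cv2.INTER_CUBIC))
    P=cloud(c,d);s=sense();T=(P-s['position'])@np.array(s['tool_rot'])
    m=(abs(T[...,0])<60)&(abs(T[...,1])<60)&(T[...,2]>-5)&(T[...,2]<40)&(np.hypot(T[...,0],T[...,1])<20)
    Q=T[m];print(len(Q));print(np.histogram(Q[:,2],bins=np.arange(-5,41,1))[0])
E
```

```text
t 14.12 pos [ 552.3 -234.2   81.1] head -168.0 tilt [-0.0019 -0.0019] shift mm [  1.1   0.5 -28.9] turn -0.2157276085607691 F [-4.6  1.  20.4] T [0.43 1.01 0.04] op 23.6
side collar 0.56 [ 552.8 -234.7   71.7]
side collar 0.54 [518.6 359.4  41.5]
side hub_mouth 0.97 [ 552.  -237.3   64.5]
side hub_mouth 0.41 [ 7.134e+02  2.577e+02 -7.000e-01]
41
[1 1 0 1 1 1 1 0 1 2 2 1 2 4 0 2 2 7 1 1 4 0 3 0 1 2 0 0 0 0 0 0 0 0 0 0 0
 0 0 0 0 0 0 0 0]
scene collar 0.71 [518.6 361.9  39.5]
scene collar 0.37 [ 553.1 -234.8   66.7]
scene hub_mouth 0.83 [ 550.5 -234.    69.3]
37
[1 1 1 2 1 0 2 0 0 0 1 3 3 1 2 3 3 1 2 1 3 2 0 2 0 2 0 0 0 0 0 0 0 0 0 0 0
 0 0 0 0 0 0 0 0]
wrist collar 0.88 [ 551.2 -231.8   69.8]
1349
[ 62  59  49  53  70  46  38  36  37  34  12   2  35  58  48  34  26  32
 205 310  78   1   3   1   6  10   1   0   0   0   0   0   0   0   0   1
   2   0   0   0   0   0   0   0   0]
```

View pics/fz_side.png

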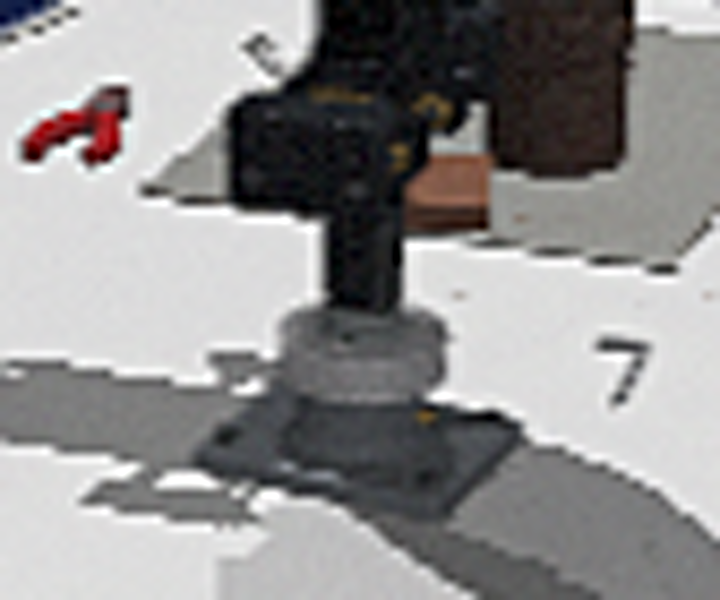

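View pics/f_wrist.png

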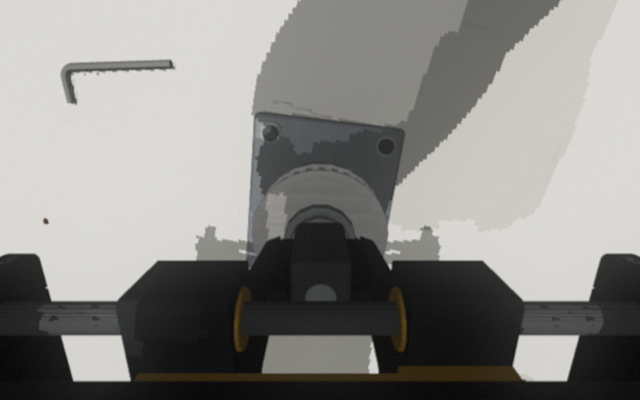

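Call:
arm_command --pt "0.0005 0 0 0 0.01" --pt "0.001 0 0 1.5 0.01" --pt "0.001 0 0 -1.5 0.01" --pt "0.001 0 0 0 0.01" --pt "0.001 0 0 0 0.01"

```text
time: 14.98
position: [552.3, -234.3, 81.1]
tool_rot: [[-0.978, -0.208, 0.004], [-0.208, 0.978, -0.001], [-0.004, -0.002, -1.0]]
contact_force: [-1.3, -0.1, 16.5]
opening: 23.3
```

```bash
python3 e.py
python3 - <<'E'
from h import *
im,d=get_image('wrist');save('g_wrist',im);c=get_calibration('wrist');P=cloud(c,d);s=sense();T=(P-s['position'])@np.array(s['tool_rot'])
for cc in (310,316,320,324,330):
    print(cc,' '.join('%.0f:%.1f/%.0f'%(r,T[r,cc,2],T[r,cc,0]) for r in range(200,234)))
save('g_z',cv2.resize(np.clip(im[185:245,284:356]*2.0,0,255).astype(np.uint8),(720,600),interpolation=cv2.INTER_CUBIC))
E
```

```text
t 14.98 pos [ 552.3 -234.3   81.1] head -168.0 tilt [-0.004  -0.0021] shift mm [  1.1   0.6 -28.9] turn -0.1778394882611849 F [-1.3 -0.1 16.5] T [0.38 0.31 0.11] op 23.3
310 200:19.6/23 201:21.1/22 202:19.4/22 203:19.7/21 204:19.8/21 205:19.6/20 206:17.9/20 207:16.1/20 208:15.9/20 209:14.3/20 210:14.1/19 211:13.3/19 212:13.8/18 213:14.2/18 214:14.2/17 215:14.0/17 216:14.8/16 217:11.8/16 218:11.4/16 219:9.1/16 220:9.3/16 221:9.1/15 222:4.6/16 223:3.6/16 224:1.5/17 225:0.8/16 226:-1.8/17 227:-1.4/16 228:-2.7/16 229:-3.6/16 230:-4.7/16 231:-5.4/16 232:-7.0/16 233:-9.6/17
316 200:19.8/23 201:19.5/23 202:20.0/22 203:19.3/21 204:19.9/21 205:18.1/21 206:15.1/21 207:15.2/21 208:14.3/20 209:13.6/20 210:14.3/19 211:14.5/19 212:14.2/18 213:13.9/18 214:14.7/17 215:13.8/17 216:11.3/17 217:10.4/17 218:7.6/17 219:7.8/17 220:8.2/16 221:8.5/15 222:3.1/17 223:3.4/16 224:2.9/16 225:1.3/16 226:-0.1/16 227:-1.2/16 228:-2.7/16 229:-4.4/16 230:-4.9/16 231:-7.4/17 232:-7.1/16 233:-8.8/16
320 200:20.4/23 201:18.7/23 202:20.2/22 203:20.4/21 204:20.6/21 205:18.5/21 206:16.1/21 207:15.1/21 208:16.3/20 209:14.0/
[... 391 characters left out ...]
/20 209:15.5/19 210:14.9/19 211:12.8/19 212:15.1/18 213:15.3/17 214:14.8/17 215:19.4/15 216:13.1/16 217:9.3/17 218:8.9/17 219:8.7/16 220:9.6/16 221:8.2/16 222:5.6/16 223:3.5/16 224:2.3/16 225:1.1/16 226:-0.9/16 227:-2.5/17 228:-2.3/16 229:-3.8/16 230:-5.5/16 231:-6.9/16 232:-6.7/16 233:-9.4/16
330 200:20.7/23 201:20.1/22 202:20.4/22 203:20.1/21 204:20.0/21 205:20.0/20 206:18.8/20 207:16.3/20 208:14.9/20 209:15.1/20 210:14.2/19 211:13.0/19 212:13.5/18 213:14.2/18 214:14.2/17 215:13.5/17 216:13.4/16 217:12.3/16 218:11.2/16 219:10.8/16 220:8.2/16 221:7.8/16 222:4.2/17 223:3.2/16 224:2.3/16 225:1.7/16 226:-1.2/17 227:-1.0/16 228:-2.4/16 229:-4.0/16 230:-5.2/16 231:-6.8/16 232:-7.8/16 233:-9.6/17
```

View pics/g_z.png

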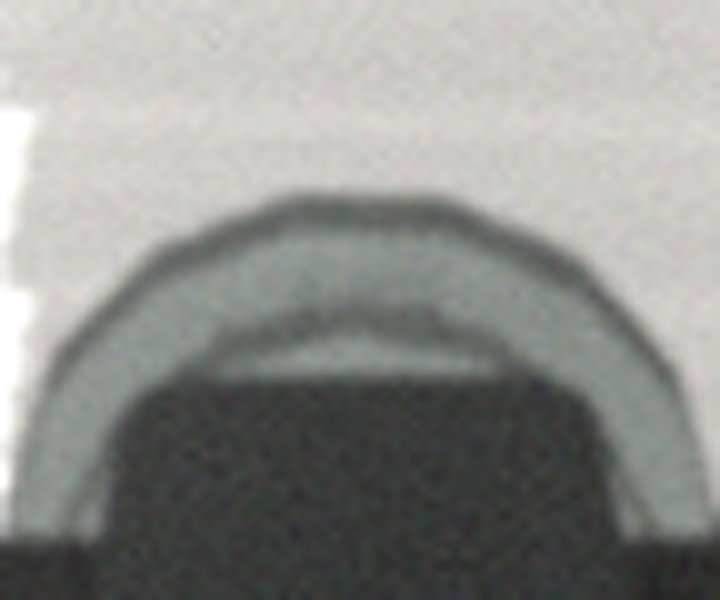

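Call:
arm_command --pt "0.0003 0 0.0005 0 0.01" --pt "0.0003 0 0.0005 0 0.01" --pt "0.0003 0 0.0005 0 0.01" --pt "0.0003 0 0.0005 0 0.01" --pt "0.0003 0 0.0005 0 0.01" --pt "0.0003 0 0.0005 0 0.01"

```text
time: 15.53
position: [552.3, -234.3, 81.0]
tool_rot: [[-0.978, -0.209, 0.005], [-0.209, 0.978, -0.001], [-0.005, -0.002, -1.0]]
contact_force: [-2.9, 1.4, 19.6]
opening: 23.4
```

Call:
arm_command --pt "0 0 0 0 0.01" --pt "0 0 0 0 0.01" --pt "0 0 0 0 0.01" --pt "0 0 0 0 0.01" --pt "0 0 0 0 0.01" --pt "0 0 0 0 0.01" --pt "0 0 0 0 0.01" --pt "0 0 0 0 0.01"

```text
time: 16.2
position: [552.3, -234.3, 81.0]
tool_rot: [[-0.978, -0.209, 0.005], [-0.209, 0.978, -0.001], [-0.004, -0.002, -1.0]]
contact_force: [-1.8, 1.4, 19.5]
opening: 23.6
```

```bash
python3 e.py
```

```text
t 16.2 pos [ 552.3 -234.3   81. ] head -167.9 tilt [-0.0045 -0.0024] shift mm [  1.1   0.5 -29. ] turn -0.11696435655727555 F [-1.8  1.4 19.5] T [0.46 0.51 0.09] op 23.6
```

Everything is steady: the collar is on the hub, the tool is at z 81.0, the force is about 20 N up, and the grip is holding.

Run:
```python
from plant import *
print(close_job())
```

```text
the job is handed in; nothing more can be done
None
```

The keyed shaft is seated fully home in the pulley hub, and I handed the job in at about 16.2 s with the arm still gripping the shaft and pressing it down.

**What I did:**
- **Choosing the shaft:** wrist depth readings showed the key on the shaft in the left-hand hole (larger y), pointing towards 172°. I gripped its flats at 50 N; the fingers stopped at about 23.7 mm.
- **Aligning the key:** I read the keyway direction from the wrist picture as about 192° and turned the shaft to match before lowering it. The key slipped in without resistance, so I never had to search for the keyway by turning under pressure.
- **Seating it:** I pushed on against the spring until the collar stopped on the hub. I added one small turn of 2° each way, and later one of 1.5°, to make sure the key was not binding.

**Last checks:**
- **Depth:** the tool stayed at z 81.0–81.1 mm, where I expected home to be (81 mm), while the upward force rose from 11 N to about 20 N. It was steady over the last 1.2 s.
- **Collar:** in the wrist depth picture the collar's underside meets the hub's top, with no gap visible.

**Small disagreements:**
- The tool ended about 1.3 mm further out in x than I aimed, tilted about 0.3°, with 2 N sideways force. I put this down to play in the bore.
- One depth pixel beside the collar read too deep. I took it for noise or a sliver of keyway.
- In the final side picture, the network's estimate of the collar height was 71.7 mm, against 66.7 mm (scene) and 69.8 mm (wrist). That is within or close to its stated 4 mm error.

I did not touch the plain shaft, the purple look-alike or the other things on the worktop.

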